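# Latch the tub of green tiles

## Robot

A 6-joint arm with a two-finger parallel gripper is mounted at the origin on the work surface. World frame = base frame: x ahead of the robot, y to its left, z up, the work surface at z = 0. Lengths are in m, angles in rad, forces in N, time in s.
With the tool pointing down it reaches from about 0.25 to 0.725 m from the base axis. Payload 9.7 kg.
Tool frame: the origin (TCP) lies at the very end of the fingers, on their centre line; the grasp point (between the pads) lies 19 mm behind it; z points along the fingers, y is the direction in which the jaws open and shut (so a half turn about z gives the same grasp; the last joint's range is limited). The gripper opens to 85 mm and grips with 20 to 120 N. Pads are 22 mm wide; open, the fingers measure 114 mm over their backs; the gripper's body (76 mm by 85 mm) begins 54 mm behind the grasp point. The pads swing forward as they close: fully open they stand 13 mm farther back than shut.
Start: joints at [0, 0.087, 0.176, 1.66, 0, 1.571], TCP at [0.55, -0, 0.231] pointing down, gripper open.
Joint ranges: [-3.13, 3.13], [-0.85, 1.81], [-1.15, 1.24], [-2.2, 2.28], [-1.44, 1.52], [-3.14, 3.14]. Speed limits (rad/s): [2.22, 2.22, 2.57, 3.14, 3.14, 3.14].

## Interface

Orientations are given as a unit quaternion [x, y, z, w].
In Python, from plant import observe, read_camera, job_done gives the robot as it stands.
- The arm moves only by the shell command python3 -m jog 'ROWS'. ROWS is JSON, a list of rows, each a list of 3 entries, a list of its own where there are three numbers: the shift along the tool's x, y, z in m, then the turn about the tool's z in rad, then the closure, from -1 (fully open) to 1 (shut). In form: [[[x, y, z], roll, claw], ...]. A call has 1 to 20 rows; each row is the pose to reach, as a shift and turn from the pose commanded when the call began, along the tool's axes at that moment; what a row does not reach only later rows make up. A row lasts 1/12 s, in which the tool goes at most 41.7 mm and 7.16 degrees, less where a joint would pass 70% of its speed; a pose out of reach is approached as far as the arm can. A call with a gripper value outside its range is refused whole. The fingers move at their own pace and stop on an object; the grip force is fixed at half the most. Time passes only in rows, so rows that repeat a pose let the fingers close. It gives the time, the measured TCP pose, the force and the opening at its end, in the units of the state.
- observe(): the state, without advancing time (a new reading comes with each control period).
- read_camera(name): name is "scene" or "side" or "wrist"; returns a dict with "img" (400x640x3 uint8, red, green, blue), "fov_y" (degrees; the focal length in pixels is half the picture's height over the tangent of half this angle, whatever the lens; pixels are square), "cx", "cy" (the principal point, pixels), "pose" (4x4, takes a point from camera to world coordinates); the wrist camera has in their place "tool_from_camera" (4x4, takes a point from camera to tool coordinates, whose origin is the TCP and whose axes are the flange's). Camera axes: x right, y down, z forward; pixel columns grow to the right and rows downward; lengths in m; the calibration is good to about 2 mm. A picture is of the moment at which its call begins: read the wrist's pose just before it. There is no depth.
- job_done(): hands the job in, once; it reports no verdict.
The state is a dict: "clock": time; "joint_pos": joint angles; "joint_vel": joint speeds; "tau": joint torques, N m; "tool_pos": TCP position; "orientation": TCP orientation; "wrist_force": force on the tool from outside, world axes, zero at the start; "torque": the same for the moment, N m; "width": finger opening in m.
Only numpy, scipy, OpenCV 4.12 (cv2) and the standard library are available. Lean on these libraries where they do the work, as an engineer would, in place of code of your own. Each camera call takes 0.05 s, during which the arm holds its last target.

## Task

Close the toggle latch of the tub whose lid shows green sample tiles: flip its wire loop over onto the lid so that the bar drops behind the keeper, then press the red lever over and fully down flat, away from the lid, so that the lid is drawn tight. Leave the latch of the tub with beige tiles alone.

Things in the scene. Friction and masses are not known exactly. Their poses are not given: they have to be found in the camera images.
- green_keeper (a point): Steel keeper on the green-tiled white lid of a fixed blue tub (240 x 160 mm, 100 high; a beige-tiled twin stands beside it, either side). Point: foot of its lid-side face, on the lid top. Axes turn with the tub: x level from latch to lid, z up. Keeper 24 mm wide, 13 high, lip overhangs 6 to +x. Loose lid: lever pivot (axis y) 45 mm back (-x), 15 up; deck below it 3 mm lower than this point.
- green_loop_bar (a point): Middle of the cross bar of the wire loop (wire 6 mm, bar 44 mm along y, loop 62 mm long), hinged on the red lever 18 mm from the lever's pivot, straddling the lever. Starts upright or leaning up to 25 degrees back from the lid, bar some 30 mm above the lever tip. Pushed (under 1 N) some 30 degrees past upright towards the lid it falls alone, bar landing on the lid 8 to 20 mm past the keeper.
- green_lever_tip (a point): Middle of the free end of the red lever, a plate 26 mm wide, 5 thick, 50 from its pivot. Starts up, leaning 13 to 25 degrees towards the lid; stays where left (2 N at the tip moves it). Swings over the top away from the lid to lie level on its stop, tip then 18 mm above the lid top. With the loop hooked it needs 4 to 8 N, passes dead centre 15 degrees before flat and locks.
- green_lid (a joint): Slide of the green-tiled lid in m along a 20 degree ramp: about 0.0095 at the start (loose, pushed off its front seal by a 4 to 7 N spring), 0 to 0.001 when drawn tight (forward to the latch, and down).
- beige_loop_bar (a point): Middle of the cross bar of the same kind of loop on the twin tub with beige tiles on its lid. Not to be touched.

How it is judged:
On the way:
1. the loop's bar lies behind the green lid's keeper, below its lip (x of green_loop_bar in the frame of green_keeper between 0 and 0.045 m and z of green_loop_bar in the frame of green_keeper below 0.01 m), for 0.2 s.
At the end, for the whole second after the job is handed in: The loop's bar is caught behind the green lid's keeper (within 12 mm of its foot, below its lip), the red lever lies flat away from the lid within about 10 degrees, and the lid is within 3 mm of tight (value of joint green_lid below 0.003 m and x of green_loop_bar in the frame of green_keeper between 0 and 0.012 m and z of green_loop_bar in the frame of green_keeper below 0.01 m and z of green_lever_tip in the frame of green_keeper below 0.027 m and x of green_lever_tip in the frame of green_keeper below -0.07 m); the robot touches nothing.
It fails at once if the loop of the beige tub is moved by more than 15 mm (distance of beige_loop_bar from where it was at the start of the episode above 0.015 m).
It also fails if it takes over 38 s, if anything falls off the work surface, if the arm or the gripper's body presses on something with over 40 N, if the wrist force passes 120 N, or if a joint passes its speed limit or range.

## Working session

There is one attempt and no reset: what is moved stays moved. The work goes in short steps, Python scripts to look and compute and a shell command to move; the robot and the scene stay as the last step left them, time stands still between calls to the robot, and variables do not carry over. Pictures are saved under pics/ and viewed, and the job is handed in when it is done.

```bash
ls; mkdir -p pics
cat > h.py <<'E'
import numpy as np,cv2
from plant import observe,read_camera
def snap(n,f):
    c=read_camera(n); cv2.imwrite('pics/'+f,c['img'][:,:,::-1]); np.save('pics/'+f[:-4]+'.npy',c,allow_pickle=True); return c
def ray(c,u,v,pose=None):
    P=np.array(c['pose'] if pose is None else pose); f=200/np.tan(np.radians(c['fov_y'])/2)
    d=P[:3,:3]@np.array([(u-c['cx'])/f,(v-c['cy'])/f,1]); return P[:3,3],d/np.linalg.norm(d)
def onz(c,u,v,z):
    o,d=ray(c,u,v); return o+d*(z-o[2])/d[2]
def tri(c1,p1,c2,p2):
    o1,d1=ray(c1,*p1);o2,d2=ray(c2,*p2)
    s=np.linalg.lstsq(np.c_[d1,-d2],o2-o1,rcond=None)[0]
    a=o1+s[0]*d1;b=o2+s[1]*d2
    return (a+b)/2,np.linalg.norm(a-b)
def proj(c,p):
    P=np.array(c['pose']);q=P[:3,:3].T@(np.array(p)-P[:3,3]);f=200/np.tan(np.radians(c['fov_y'])/2)
    return q[0]/q[2]*f+c['cx'],q[1]/q[2]*f+c['cy']
def load(f): return np.load('pics/'+f,allow_pickle=True).item()
E
python3 - <<'E'
from h import *
print(observe())
for n in('scene','side'):
    c=snap(n,n+'0.png');print(n,c['fov_y'],c['cx'],c['cy'],np.round(c['pose'],3))
E
```

```text
pics
{'clock': 0.0, 'joint_pos': array([-1.58411125e-05,  8.74437504e-02,  1.75118916e-01,  1.65978112e+00,
        9.63520100e-06,  1.57079559e+00]), 'joint_vel': array([-7.64470276e-04,  2.34213061e-04, -3.51411555e-05, -3.15696934e-04,
        2.94209146e-04, -3.45291340e-04]), 'tau': array([ 7.68234549e-04, -5.20392072e+01,  4.64802504e+01,  1.63646933e-02,
        2.23589603e-05, -6.77332673e-05]), 'tool_pos': array([ 5.49772367e-01, -5.96297365e-06,  2.30584227e-01]), 'orientation': array([ 7.07111972e-01,  7.07101287e-01, -4.59611337e-04, -4.66432128e-04]), 'wrist_force': array([-0.44506717,  0.16127016,  0.4932756 ]), 'torque': array([ 0.0292453 , -0.01078306,  0.04643422]), 'width': 0.08499421021373264}
scene 52.91711300617484 326.6259942163138 191.64483366633056 [[ 0.813  0.481 -0.327  0.774]
 [ 0.582 -0.686  0.438 -0.369]
 [-0.014 -0.546 -0.838  0.784]
 [ 0.     0.     0.     1.   ]]
side 48.34547391238063 318.63716753202976 198.39629089852284 [[ 0.761 -0.452  0.466  0.06 ]
 [-0.649 -0.513  0.562 -0.575]
 [-0.015 -0.73  -0.684  0.772]
 [ 0.     0.     0.     1.   ]]
```

View pics/scene0.png

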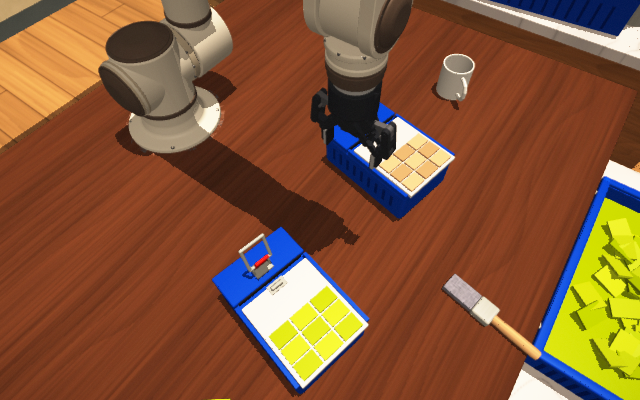

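View pics/side0.png

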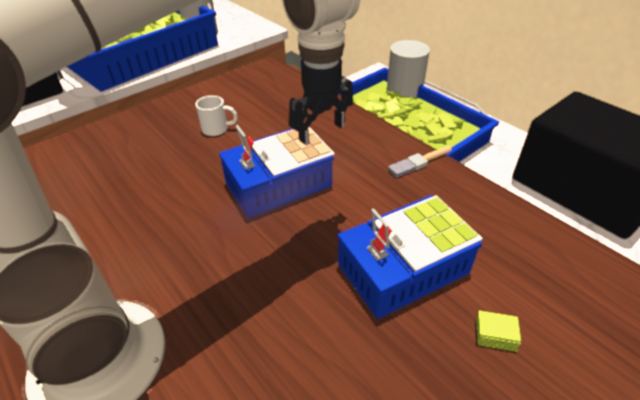

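The green tub sits at about (290,310) in scene and (410,250) in side. Its latch is at (260,262) in scene and (380,240) in side. I'll zoom in on it.

Run:
```python
import cv2
a=cv2.imread('pics/scene0.png')[220:395,205:375];b=cv2.imread('pics/side0.png')[190:320,330:490]
cv2.imwrite('pics/za.png',cv2.resize(a[:100,:110],None,fx=6,fy=6,interpolation=2)); cv2.imwrite('pics/zb.png',cv2.resize(b[:110,:],None,fx=5,fy=5,interpolation=2))
```

```text
(no output)
```

View pics/za.png

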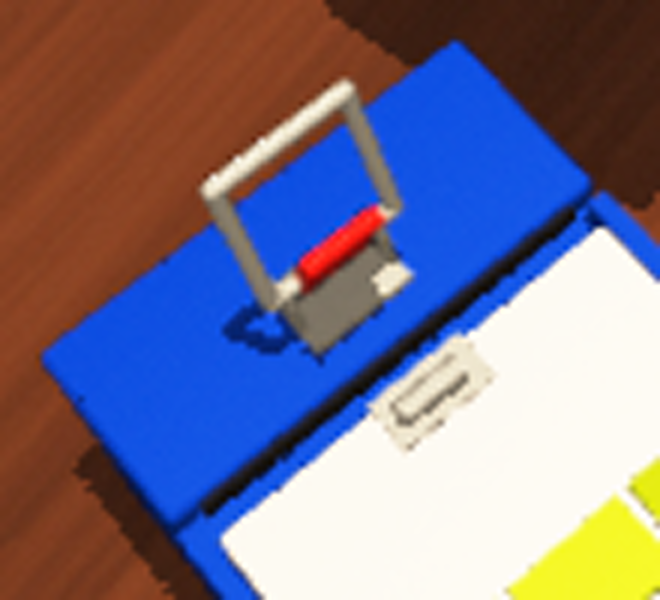

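View pics/zb.png

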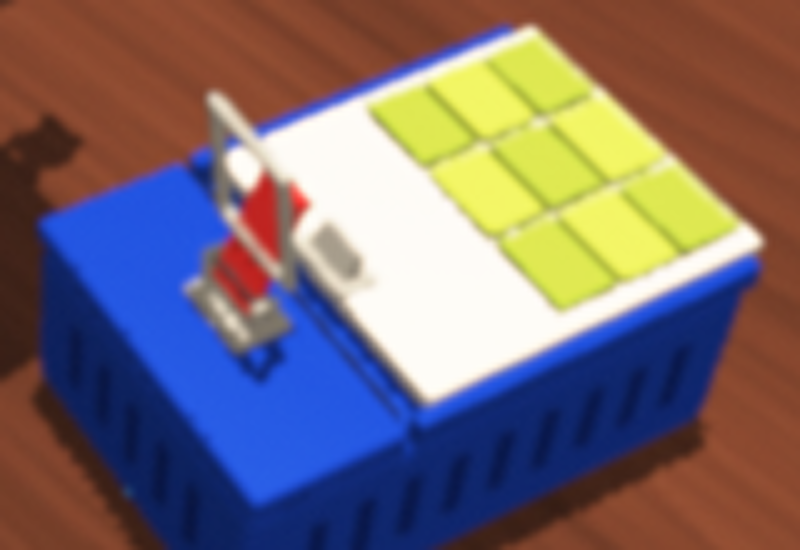

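Run:
```python
from h import *
a=load('scene0.npy');b=load('side0.npy')
A=lambda x,y:(205+x/6,220+y/6)
B=lambda x,y:(330+x/5,190+y/5)
def t(n,p,q):
    r=tri(a,A(*p),b,B(*q));print(n,np.round(r[0],4),round(r[1],4));return r[0]
L=t('bar +y',(347,87),(215,97));R=t('bar -y',(210,190),(285,188))
print('len',np.linalg.norm(L-R),np.degrees(np.arctan2(*(L-R)[[1,0]])))
t('deck bl',(455,42),(42,222));t('deck br',(45,357),(255,505))
t('lidcorner',(222,538),(425,405))
t('gap r',(175,525),(405,440))
t('tip',(340,240),(287,187))
t('tip+',(380,210),(268,172));t('tip-',(300,265),(307,205))
t('keeper',(430,375),(340,245))
for m in((455,42),(45,357),(175,525),(590,185)): print(onz(a,*A(*m),.1))
for m in((42,222),(255,505),(405,440)): print(onz(b,*B(*m),.1))
```

```text
bar +y [ 0.508  -0.1902  0.196 ] 0.0006
bar -y [ 0.4967 -0.2349  0.192 ] 0.0019
len 0.0462522847684231 75.86326943133362
deck bl [ 0.4808 -0.1276  0.096 ] 0.0
deck br [ 0.4467 -0.2804  0.0945] 0.0009
lidcorner [ 0.5273 -0.2908  0.0951] 0.0001
gap r [ 0.512  -0.2952  0.091 ] 0.0004
tip [ 0.5215 -0.2173  0.1604] 0.0005
tip+ [ 0.524  -0.2043  0.1574] 0.0027
tip- [ 0.5184 -0.23    0.163 ] 0.0005
keeper [ 0.5509 -0.2232  0.1116] 0.0021
[ 0.48245169 -0.12897101  0.1       ]
[ 0.44945891 -0.28158583  0.1       ]
[ 0.51549896 -0.29634513  0.1       ]
[ 0.54821639 -0.14371232  0.1       ]
[ 0.47828016 -0.1302256   0.1       ]
[ 0.44348467 -0.28233458  0.1       ]
[ 0.50597768 -0.29871602  0.1       ]
```

Tub yaw is about -12.5°, the bar's middle is about (0.502,-0.2125,0.194), the lever tip about (0.5215,-0.217,0.160), and the lid top about 0.098. Next I move the arm behind the bar with the jaws shut and aligned to the tub.

```bash
python3 -m jog '[[[0,0,-0.04],0,1],[[-0.04,0,-0.04],0.1,1],[[-0.08,-0.02,-0.04],0.218,1],[[-0.12,-0.04,-0.04],0.218,1],[[-0.16,-0.07,-0.04],0.218,1],[[-0.2,-0.1,-0.04],0.218,1],[[-0.2,-0.111,-0.02],0.218,1],[[-0.2,-0.111,-0.01],0.218,1],[[-0.2,-0.111,-0.01],0.218,1]]'
python3 - <<'E'
from h import *
s=observe();print(s['clock'],s['tool_pos'],s['width'],s['wrist_force'])
from scipy.spatial.transform import Rotation as R
print(R.from_quat(s['orientation']).as_matrix().round(3))
c=snap('side','side1.png');cv2.imwrite('pics/s1.png',cv2.resize(c['img'][100:300,280:480,::-1],None,fx=3,fy=3))
c=snap('scene','scene1.png');cv2.imwrite('pics/s2.png',cv2.resize(c['img'][180:340,170:370,::-1],None,fx=3,fy=3))
E
```

```text
clock: 0.85
tool_pos: [0.4375, -0.2006, 0.2392]
orientation: [0.781, 0.625, -0.001, -0.001]
wrist_force: [-0.1, -0.5, -0.0]
width: -0.0001
0.85 [ 0.43745651 -0.20064659  0.23919929] -0.00010756025084067796 [-0.14020031 -0.51457518 -0.0190802 ]
[[ 0.219  0.976 -0.003]
 [ 0.976 -0.219  0.001]
 [ 0.001 -0.003 -1.   ]]
```

View pics/s1.png

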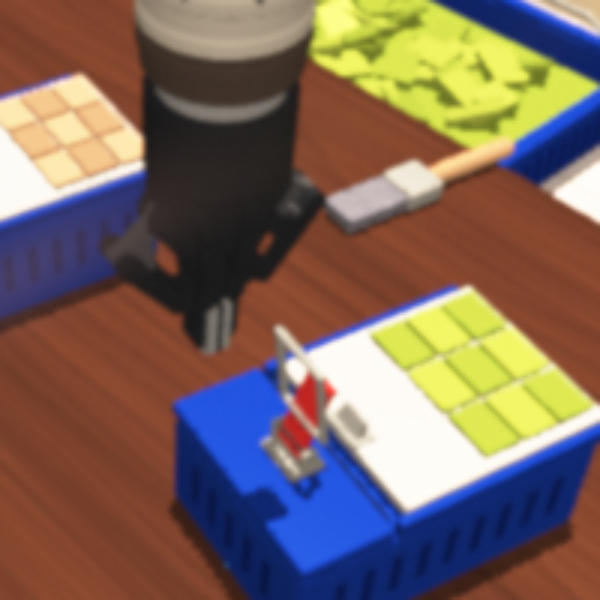

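View pics/s2.png

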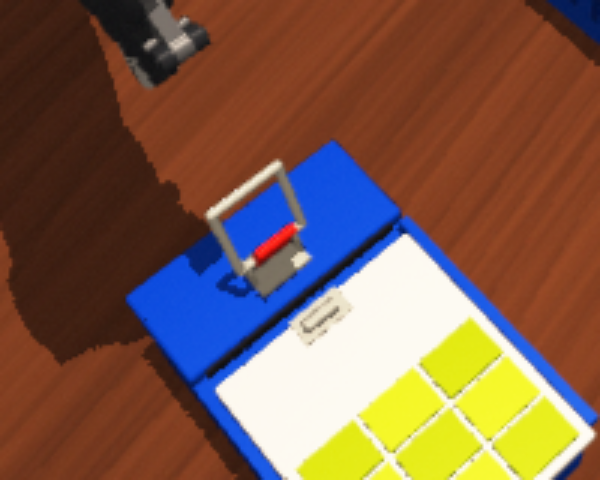

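```bash
python3 -m jog '[[[0.003,0,0.035],0,1],[[0.003,0,0.067],0,1],[[0.003,0.02,0.067],0,1],[[0.003,0.035,0.067],0,1],[[0.003,0.044,0.067],0,1],[[0.003,0.05,0.067],0,1],[[0.003,0.055,0.067],0,1],[[0.003,0.06,0.067],0,1],[[0.003,0.065,0.067],0,1],[[0.003,0.07,0.067],0,1]]'
python3 - <<'E'
from h import *
c=snap('side','side2.png');cv2.imwrite('pics/s3.png',cv2.resize(c['img'][130:300,300:480,::-1],None,fx=3,fy=3))
c=snap('scene','scene2.png');cv2.imwrite('pics/s4.png',cv2.resize(c['img'][180:340,170:370,::-1],None,fx=3,fy=3))
E
```

```text
clock: 1.78
tool_pos: [0.5084, -0.2123, 0.1747]
orientation: [0.78, 0.626, 0.0, 0.0]
wrist_force: [-0.1, -0.5, 0.5]
width: -0.0001
```

View pics/s3.png

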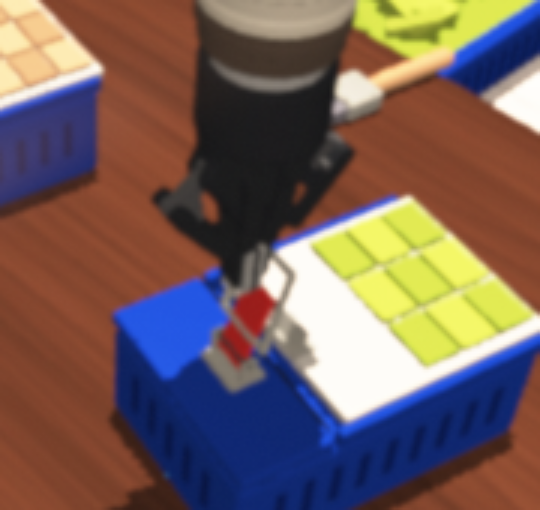

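View pics/s4.png

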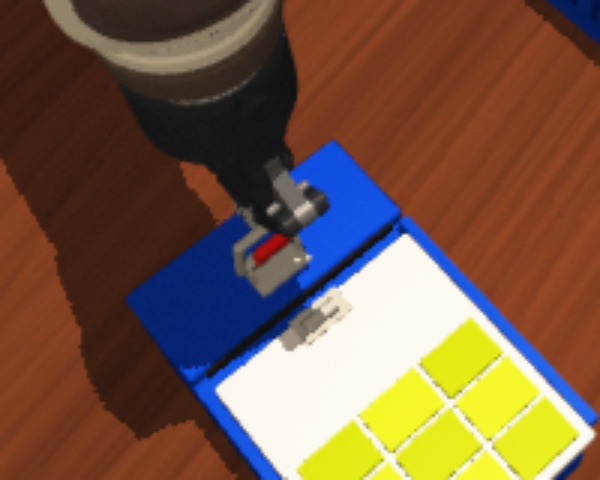

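The loop is now tipping towards the lid ahead of the fingers, and the lever hasn't moved. I'll keep pushing.

```bash
python3 -m jog '[[[0,0.005,0],0,1],[[0,0.01,0],0,1],[[0,0.015,0],0,1],[[0,0.02,0],0,1],[[0,0.024,0],0,1],[[0,0.028,0],0,1],[[0,0.028,0],0,1],[[0,0.028,-0.02],0,1],[[0,0.028,-0.05],0,1]]'
python3 - <<'E'
from h import *
c=snap('side','side3.png');cv2.imwrite('pics/s5.png',cv2.resize(c['img'][130:300,300:480,::-1],None,fx=3,fy=3))
c=snap('scene','scene3.png');cv2.imwrite('pics/s6.png',cv2.resize(c['img'][180:340,170:370,::-1],None,fx=3,fy=3))
E
```

```text
clock: 2.63
tool_pos: [0.5342, -0.2178, 0.2219]
orientation: [0.78, 0.626, -0.001, -0.002]
wrist_force: [-0.6, -1.2, 0.2]
width: 0.0001
```

View pics/s5.png

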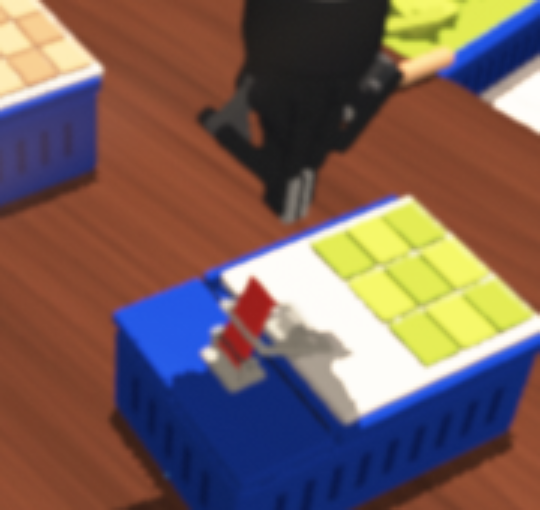

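View pics/s6.png

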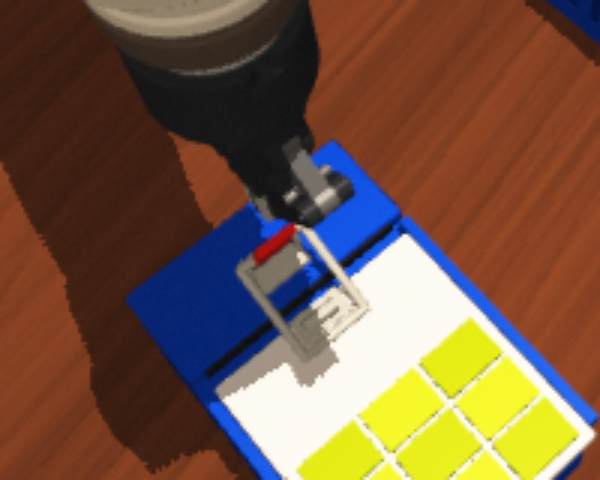

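```bash
python3 - <<'E'
from h import *
a=load('scene3.npy')
ex=np.array([.976,-.217,0]);ey=np.array([.217,.976,0]);k=np.array([.551,-.2232,0])
for m in((338,333),(308,358),(368,308)):
    p=onz(a,170+m[0]/3,180+m[1]/3,.101);print(p,(p-k)@ex,(p-k)@ey)
E
python3 -m jog '[[[-0.002,0.03,0],0,1],[[-0.002,0.03,0.04],0,1],[[-0.002,0.03,0.074],0,1],[[-0.002,0.02,0.074],0,1],[[-0.002,0.01,0.074],0,1],[[-0.002,0.005,0.074],0,1],[[-0.002,0,0.074],0,1],[[-0.002,-0.005,0.074],0,1],[[-0.002,-0.01,0.074],0,1]]'
python3 - <<'E'
from h import *
c=snap('side','side4.png');cv2.imwrite('pics/s7.png',cv2.resize(c['img'][130:300,300:480,::-1],None,fx=3,fy=3))
c=snap('scene','scene4.png');cv2.imwrite('pics/s8.png',cv2.resize(c['img'][180:340,170:370,::-1],None,fx=3,fy=3))
E
```

```text
[ 0.56547305 -0.22575854  0.101     ] 0.01468089753761244 0.0006435118483727073
[ 0.56067433 -0.24730971  0.101     ] 0.014673953239717806 -0.021431748220911075
[ 0.57038155 -0.20371433  0.101     ] 0.014688000707852058 0.023223811935524304
clock: 3.48
tool_pos: [0.5256, -0.2182, 0.1513]
orientation: [0.78, 0.626, 0.001, 0.001]
wrist_force: [3.5, -0.9, 1.8]
width: -0.0
```

View pics/s7.png

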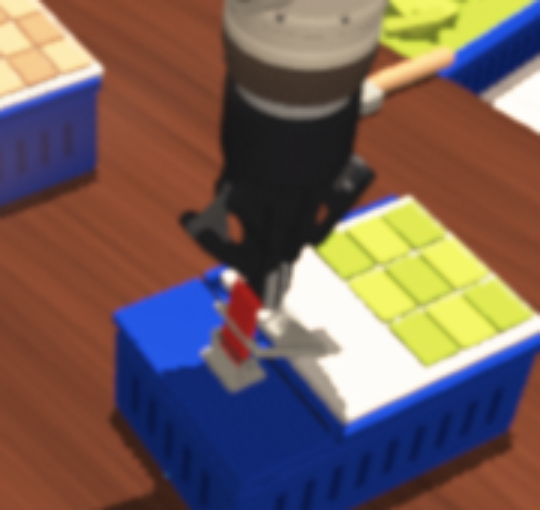

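View pics/s8.png

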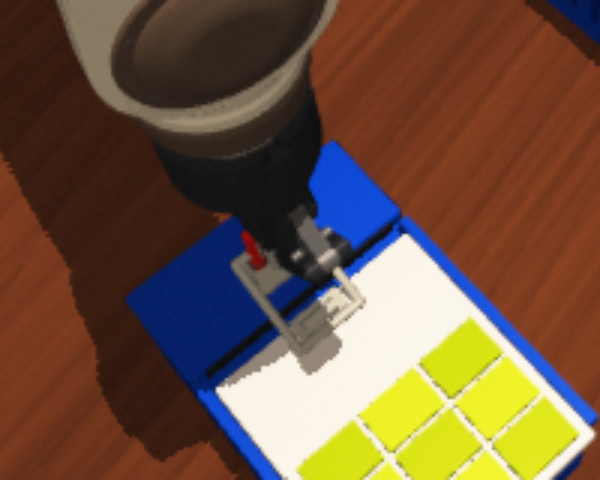

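```bash
python3 -m jog '[[[0,-0.006,0],0,1],[[0,-0.012,0],0,1],[[0,-0.018,0.001],0,1],[[0,-0.024,0.003],0,1],[[0,-0.03,0.006],0,1],[[0,-0.035,0.009],0,1],[[0,-0.039,0.012],0,1],[[0,-0.043,0.016],0,1],[[0,-0.043,0.016],0,1]]'
python3 - <<'E'
from h import *
c=snap('side','side5.png');cv2.imwrite('pics/s9.png',cv2.resize(c['img'][130:300,300:480,::-1],None,fx=3,fy=3))
c=snap('scene','scene5.png');cv2.imwrite('pics/s10.png',cv2.resize(c['img'][180:340,170:370,::-1],None,fx=3,fy=3))
E
```

```text
clock: 4.33
tool_pos: [0.482, -0.2085, 0.1337]
orientation: [0.78, 0.626, -0.0, -0.0]
wrist_force: [1.4, -0.0, 0.4]
width: 0.0001
```

View pics/s9.png

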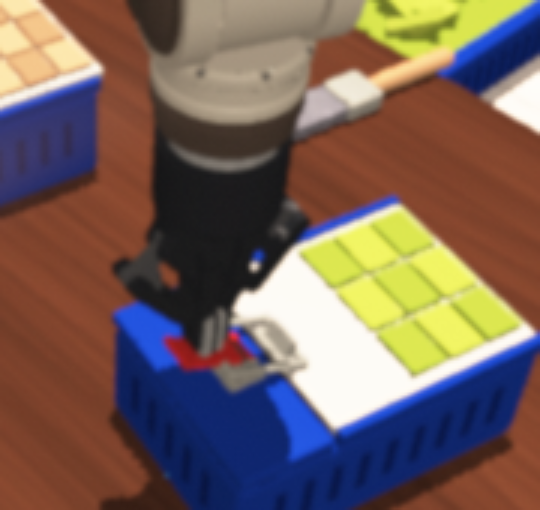

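View pics/s10.png

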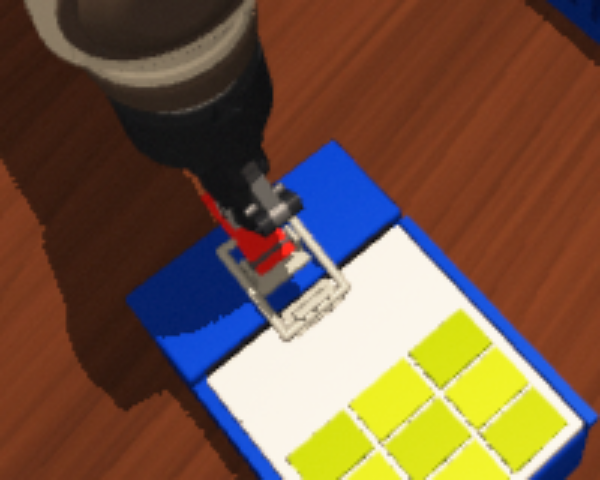

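The loop is hooked on the keeper and the lid is already drawn in; the lever is nearly flat. I'll press the tip down.

```bash
python3 -m jog '[[[0,-0.006,0.002],0,1],[[0,-0.01,0.005],0,1],[[0,-0.012,0.008],0,1],[[0,-0.012,0.011],0,1],[[0,-0.012,0.014],0,1],[[0,-0.012,0.016],0,1],[[0,-0.012,0.016],0,1]]'
```

```text
clock: 5.02
tool_pos: [0.4709, -0.2061, 0.12]
orientation: [0.78, 0.626, -0.0, 0.0]
wrist_force: [-8.2, 2.2, 18.7]
width: -0.0003
```

```bash
python3 -m jog '[[[0,0,0.002],0,1],[[0,0,0.003],0,1],[[0,0,0.003],0,1]]'
python3 -m jog '[[[0,0,-0.02],0,1],[[0,0,-0.06],0,1],[[0,-0.03,-0.1],0,1],[[0,-0.07,-0.12],0,1],[[0,-0.1,-0.12],0,1],[[0,-0.1,-0.12],0,1]]'
python3 - <<'E'
from h import *
c=snap('side','side6.png');cv2.imwrite('pics/s11.png',cv2.resize(c['img'][190:300,320:480,::-1],None,fx=5,fy=5,interpolation=2))
c=snap('scene','scene6.png');cv2.imwrite('pics/s12.png',cv2.resize(c['img'][220:320,205:315,::-1],None,fx=6,fy=6,interpolation=2))
E
```

```text
clock: 5.27
tool_pos: [0.471, -0.2061, 0.1194]
orientation: [0.78, 0.626, 0.0, 0.001]
wrist_force: [-14.8, 5.8, 35.7]
width: 0.0
clock: 5.77
tool_pos: [0.3699, -0.1836, 0.2384]
orientation: [0.78, 0.626, 0.0, 0.001]
wrist_force: [0.2, 1.4, 0.1]
width: 0.0
```

View pics/s11.png

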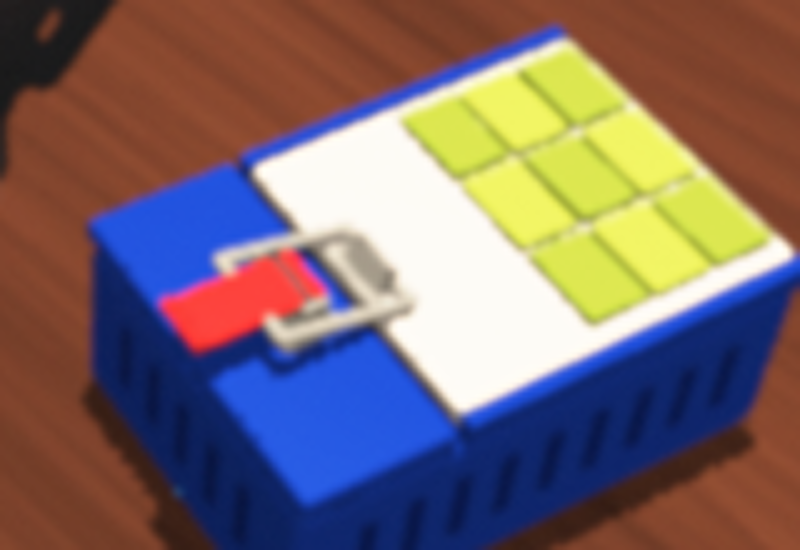

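View pics/s12.png

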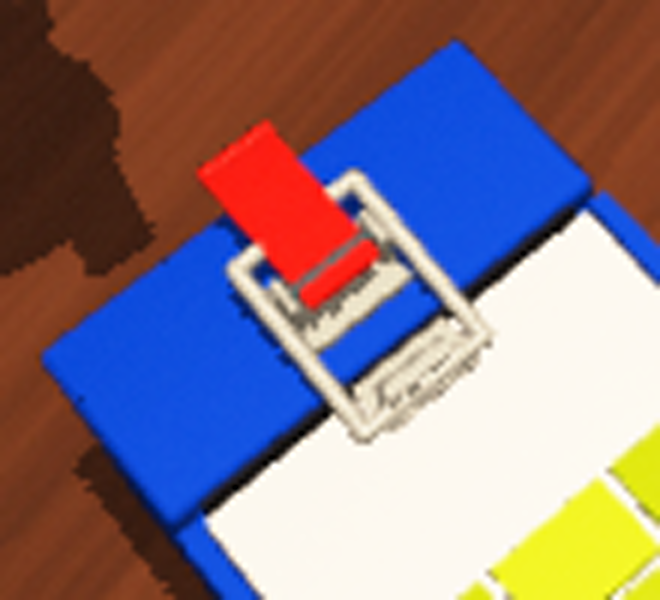

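The lever lies away from the lid, the loop is under the keeper's lip, and the lid is drawn against the deck. I'll check the tip height and then see whether it holds.

Run:
```python
from h import *
a=load('scene6.npy');b=load('side6.npy')
A=lambda x,y:(205+x/6,220+y/6)
B=lambda x,y:(320+x/5,190+y/5)
for p,q in (((268,124),(160,300)),((200,174),(198,352)),((235,149),(179,326)),((486,336),(350,232)),((364,436),(410,302)),((205,518),(465,412))):
    r=tri(a,A(*p),b,B(*q));print(r[0].round(4),round(r[1],4))
```

```text
[ 0.4603 -0.1892  0.1169] 0.0017
[ 0.4544 -0.2146  0.1154] 0.0008
[ 0.4575 -0.2018  0.1159] 0.0003
[ 0.5529 -0.2015  0.0997] 0.002
[ 0.5428 -0.2445  0.1008] 0.0015
[ 0.5204 -0.2905  0.0971] 0.0019
```

```bash
python3 -c "
from plant import job_done,observe
print(job_done());print(observe()['clock'])"
```

```text
the job is handed in; nothing more can be done
None
the job is handed in; nothing more can be done
```

The green tub's latch is closed and the job is handed in, at about 6 s of the 38 s allowed. I pushed the loop over onto the lid with the closed fingers. Then I swung the red lever over its arc, pressed it flat and pulled the arm clear.

Last checks, from both cameras:
- **Lever:** the tip stands about 19 mm above the lid top, where 18 mm is flat. It points away from the lid.
- **Loop bar:** it is caught behind the keeper at about z 0.100, some 3 mm above the lid and below the lip. I read this from the bar's ends and did not measure its exact distance from the keeper foot.
- **Lid:** a corner has moved about 7 mm towards the latch, and it looks tight against the front. The joint value cannot be read directly.
- **Forces:** the last press reached about 36 N upward, roughly 39 N in total, through the fingertips against the lever's stop. After retreating, the wrist force was back near zero.
- **Beige tub:** I did not touch it. I kept the arm clear of its latch but did not measure its loop again at the end.

None of the checks failed; the position readings from the two cameras agreed to within about 2 mm.

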